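# Turn the yellow slide tray over onto its reader window

## Task

Take the yellow slide tray by its grip bar and turn it right over on its hinge, from the robot's left to its right, until it lies flat and face down on the glass window of its reader. Turn it gently, without knocking the clear shelf above it, then let go; leave the blue tray as it is.

Things in the scene. Friction and masses are not known exactly. Their poses are not given: they have to be found in the camera images.
- tray_yellow (a joint): hinge angle of the yellow tray (plate 126 x 90 x 8 mm with four glass slides), rad: 0 = flat, face up, on the bed at the robot's left of the hinge; 1.57 upright; 3.14 (stop) = turned over, face down on the glass window at the right. Starts at 0 to 0.35. Stiff: it stays where left; 3 to 5 N at the grip bar turns it. Over 5 rad/s is too rough.
- tray_yellow_grip (a point): grasp point on the round yellow grip bar (12 mm thick, level, parallel to the hinge) that juts from the tray's free edge towards the robot: on its centreline, 35 mm from its end, 70 mm in front of the shelf, bench clear below. Axes turn with the tray: x along bar, away from the robot; y from hinge to bar; z up at joint 0. Hinge line: 85 mm away along -y, 55 mm above the bench.
- shelf_yellow: fixed clear shelf with aluminium edges, on 4 thin posts, over the yellow tray: 175 mm deep, 270 wide, underside 170 mm above the bench (the upright tray clears it by about 20 mm); things up to 35 mm tall on its back half. Origin: on the bench below the middle of its front edge and below the hinge line; x along the hinge, away from the robot; y left; z up. More than 10 N on it is a knock.
- tray_blue_grip (a point): the same point on the grip bar of the blue tray, which sits in an identical reader beside the yellow one, under its own shelf, and must not be moved. The two readers may be either way round.

How it is judged:
By the outcome, as a careful person would: the job done as asked, in the order asked, and still so for the second after the job is handed in, with the robot touching nothing.
It also fails if it takes over 38 s, if anything falls off the work surface, if the arm or the gripper's body presses on something with over 40 N, if the wrist force passes 120 N, or if a joint passes its speed limit or range.

## Robot

A 7-joint arm with a two-finger parallel gripper is mounted at the origin on the work surface. World frame = base frame: x ahead of the robot, y to its left, z up, the work surface at z = 0. Lengths are in mm, angles in rad, forces in N, time in s.
With the tool pointing down it reaches from about 375 to 925 mm from the base axis. Payload 3.1 kg.
Tool frame: the origin (TCP) lies midway between the tips of the shut fingers; the grasp point (between the pads) lies 19 mm behind it (manip.tcp_to_grasp is the distance from the TCP to the grasp point, in mm); z points along the fingers, y is the line along which they close (so a half turn about z gives the same grasp; the last joint's range is limited). The gripper opens to 85 mm and grips with 20 to 120 N. Pads are 22 mm wide; open, the fingers measure 114 mm over their backs; the gripper's body (76 mm by 85 mm) begins 54 mm behind the grasp point. The pads swing forward as they close: fully open they stand 13 mm farther back than shut.
Start: joints at [1.029, 0.383, 0.044, 1.598, -0.018, 1.161, -0.05], TCP at [279.112, -587.026, 231.269] pointing down, gripper open.
Joint ranges: [-2.61, 2.61], [-0.41, 2.15], [-1.48, 1.57], [0, 2.5], [-1.57, 4.71], [0.05, 1.97], [-2.85, 2.85]. Speed limits (rad/s): [2.79, 2.79, 3.14, 3.14, 3.14, 3.14, 3.14].

## Interface

Orientations are given as a 3x3 rotation matrix whose columns are the frame's x, y, z axes.
In Python, from cell import manip gives the robot as it stands.
- The arm moves only by the tool servo_tool, never from a script. Its arguments are lists of equal length, an entry for each row: "hand": the opening, from -1 (shut) to 1 (fully open); "xyz": the shift along the world's x, y, z in m, a list of three; "turn": the turn, a rotation vector about the world's x, y, z in rad, a list of three. In form: {"hand": [hand, ...], "xyz": [[tx, ty, tz], ...], "turn": [[rx, ry, rz], ...]}. A call has 1 to 20 rows; each row shifts and turns the commanded pose from where the row before left it; what a row does not reach is not made up. A row lasts 1/12 s, in which the tool goes at most 41.7 mm and 7.16 degrees, less where a joint would pass 70% of its speed; a pose out of reach is approached as far as the arm can. A call is refused whole if a number of a shift passes 0.0417 or a number of a turn 0.125, either way. A call with a gripper value outside its range is refused whole. The fingers move at their own pace and stop on an object; "newtons" is the grip in N (left out, the last holds). Time passes only in rows, so rows that do not move let the fingers close. It gives the time, the measured TCP pose, the force, the opening and the grip force at its end, in the units of the state.
- manip.get_obs(): the state, without advancing time (a new reading comes with each control period).
- manip.capture(name): name is "scene" or "top" or "wrist"; returns a dict with "image" (480x640x3 uint8, blue, green, red), "fovy" (degrees; the focal length in pixels is half the picture's height over the tangent of half this angle, whatever the lens; pixels are square), "cx", "cy" (the principal point, pixels), "rvec" (rotation vector, rad) and "tvec" (3), from world to camera coordinates, as OpenCV has them; the wrist camera has in their place "tool_from_camera" (4x4, takes a point from camera to tool coordinates, whose origin is the TCP and whose axes are the flange's). Camera axes: x right, y down, z forward; pixel columns grow to the right and rows downward; lengths in mm; the calibration is good to about 2 mm. A picture is of the moment at which its call begins: read the wrist's pose just before it. There is no depth.
- manip.sign_off(): hands the job in; it is judged then, once.
The state is a dict: "time_s": time; "q": joint angles; "dq": joint speeds; "joint_efforts": joint torques, N m; "position": TCP position; "eef_rot": TCP orientation; "ft_force": force on the tool from outside, world axes, zero at the start; "ft_torque": the same for the moment, N m; "width": finger opening in mm; "grasp_force": force on a finger pad.
Only numpy, scipy, OpenCV 4.12 (cv2) and the standard library are available. Lean on these libraries where they do the work, as an engineer would, in place of code of your own. Each camera call takes 0.05 s, during which the arm holds its last target. There are 200 camera calls.

## Working session

There is one attempt and no reset: what is moved stays moved. The work goes in short steps, Python scripts to look and compute and a tool call to move; the robot and the scene stay as the last step left them, time stands still between calls to the robot, and variables do not carry over. Pictures are saved under pics/ and viewed, at most 10 in all, crops included, and the job is handed in when it is done.

Besides the shell and the picture viewer there is one more tool, called after "Request:" as name(argument=value, ...) on one line, values as JSON. servo_tool: Moves the arm, as the interface text tells. Its arguments: {"type":"object","properties":{"hand":{"type":"array","items":{"type":"number"}},"xyz":{"type":"array","items":{"type":"array","items":{"type":"number"}}},"turn":{"type":"array","items":{"type":"array","items":{"type":"number"}}},"newtons":{"type":"number"}},"required":["hand","xyz","turn"]}

```bash
mkdir -p pics; ls; python3 - <<'E'
from cell import manip
import cv2,numpy as np
for n in ("scene","top"):
    c=manip.capture(n); cv2.imwrite(f"pics/{n}0.png",c["image"]); print(n,c["fovy"],c["cx"],c["cy"],np.round(c["rvec"],3),np.round(c["tvec"],1))
o=manip.get_obs(); print(o["time_s"],np.round(o["eef_rot"],3),o["width"],manip.tcp_to_grasp)
E
```

```text
pics
scene 42.28860575157728 321.49694592363124 248.4386035297418 [ 0.218 -2.958  0.879] [560.1  56.3 867.7]
top 50.27607398220276 312.06018857908487 232.5004731238646 [ 2.045 -2.152  0.257] [ 52.8 561.7 744.2]
0.1 [[ 0.903  0.429 -0.001]
 [ 0.429 -0.903  0.002]
 [-0.    -0.002 -1.   ]] 85.49869135664231 18.700000000000003
```

View pics/scene0.png

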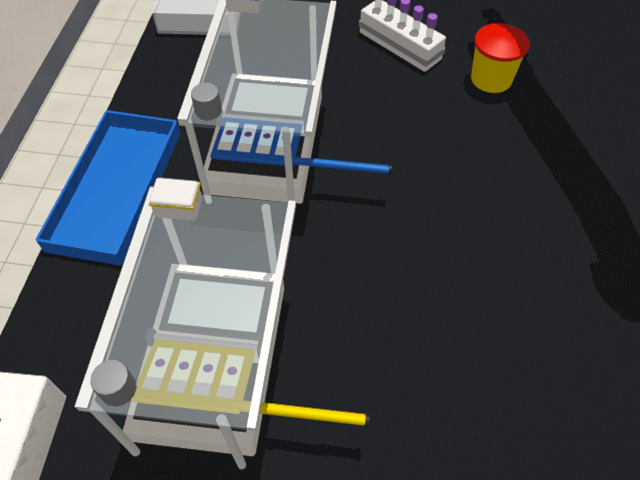

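View pics/top0.png

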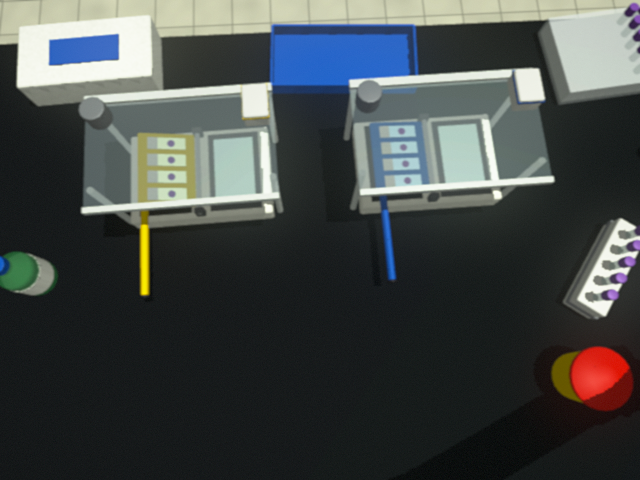

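```bash
cat > h.py <<'E'
from cell import manip
import cv2,numpy as np
np.set_printoptions(precision=3,suppress=True)
def cam(c):
    f=240/np.tan(np.radians(c["fovy"])/2)
    R=cv2.Rodrigues(np.array(c["rvec"],float))[0]; t=np.array(c["tvec"],float).ravel()
    return np.array([[f,0,c["cx"]],[0,f,c["cy"]],[0,0,1]]),R,t
def ray(c,p):
    K,R,t=cam(c); d=R.T@np.linalg.solve(K,[p[0],p[1],1]); return -R.T@t,d/np.linalg.norm(d)
def onz(c,p,z):
    o,d=ray(c,p); return o+d*(z-o[2])/d[2]
def tri(a,b):
    (o1,d1),(o2,d2)=a,b
    s=np.linalg.lstsq(np.c_[d1,-d2],o2-o1,rcond=None)[0]
    p,q=o1+s[0]*d1,o2+s[1]*d2
    return (p+q)/2,np.linalg.norm(p-q)
def bar(c,roi):
    "centreline points of the yellow bar within roi (x0,y0,x1,y1)"
    x0,y0,x1,y1=roi
    h=cv2.cvtColor(c["image"],cv2.COLOR_BGR2HSV)
    m=cv2.inRange(h,(22,150,90),(36,255,255)); k=np.zeros_like(m); k[y0:y1,x0:x1]=m[y0:y1,x0:x1]
    pts=cv2.findNonZero(k)[:,0].astype(np.float32)
    vx,vy,a,b=cv2.fitLine(pts,cv2.DIST_HUBER,0,.01,.01).ravel()
    s=(pts-[a,b])@[vx,vy]; f=lambda u:np.array([a+u*vx,b+u*vy])
    return f(s.min()),f(s.max()),len(pts)
E
python3 - <<'E'
from h import *
s=manip.capture("scene");t=manip.capture("top")
bs=bar(s,(272,395,375,430)); bt=bar(t,(130,216,160,300)); print(bs,bt)
es=max(bs[:2],key=lambda p:p[0]); et=max(bt[:2],key=lambda p:p[1])
P,g=tri(ray(s,es),ray(t,et)); print("end",P,g)
n=[np.cross(ray(c,b[0])[1],ray(c,b[1])[1]) for c,b in((s,bs),(t,bt))]
d=np.cross(*n); d/=np.linalg.norm(d); d*=np.sign(d[0]); print("dir",d)
print("robot base in top", [onz(t,p,0) for p in((600,375),(20,270),(300,470))])
print("shelf front corners top z~180",onz(t,(83,211),180),onz(t,(278,196),180))
print("blue end",onz(t,(392,279),60))
print("shelf scene",onz(s,(250,425),180),onz(s,(293,203),180))
E
```

```text
(array([271.37, 408.46], dtype=float32), array([365.311, 419.305], dtype=float32), 1124) (array([143.963, 215.999], dtype=float32), array([144.002, 295.001], dtype=float32), 711)
end [475.092 283.157  81.407] 1.7670221264305042
dir [ 1.     0.028 -0.005]
robot base in top [array([ 320.27 , -428.345,    0.   ]), array([539.56, 519.19,   0.  ]), array([203.365,  61.179,   0.   ])]
shelf front corners top z~180 [582.538 337.837 180.   ] [590.597  70.171 180.   ]
blue end [484.241 -96.949  60.   ]
shelf scene [582.872 336.855 180.   ] [588.218  72.197 180.   ]
```

Request:
servo_tool(hand=[1, 1, 1, 1, 1, 1, 1, 1, 1, 1, 1, 1, 1, 1, 1, 1, 1, 1, 1, 1], xyz=[[0.025, 0.01, 0.025], [0.025, 0.01, 0.025], [0.025, 0.015, 0.025], [0.006, 0.035, 0], [0.006, 0.035, 0], [0.006, 0.035, 0], [0.006, 0.035, 0], [0.006, 0.035, 0], [0.006, 0.035, 0], [0.006, 0.035, 0], [0.006, 0.035, 0], [0.006, 0.035, 0], [0.006, 0.035, 0], [0.006, 0.035, 0], [0.006, 0.035, 0], [0.006, 0.035, 0], [0.006, 0.035, 0], [0.006, 0.035, 0], [0.006, 0.035, 0], [0.006, 0.035, 0]], turn=[[0, 0, 0], [0, 0, 0], [0, 0, 0], [0, 0, -0.024], [0, 0, -0.024], [0, 0, -0.024], [0, 0, -0.024], [0, 0, -0.024], [0, 0, -0.024], [0, 0, -0.024], [0, 0, -0.024], [0, 0, -0.024], [0, 0, -0.024], [0, 0, -0.024], [0, 0, -0.024], [0, 0, -0.024], [0, 0, -0.024], [0, 0, -0.024], [0, 0, -0.024], [0, 0, -0.024]], newtons=30)

```text
time_s: 1.87
position: [455.9, 44.6, 306.3]
eef_rot: [[0.999, 0.034, 0.0], [0.034, -0.999, -0.0], [0.0, 0.0, -1.0]]
ft_force: [1.2, -0.1, 0.6]
width: 85.4
grasp_force: 0.0
```

Request:
servo_tool(hand=[1, 1, 1, 1, 1, 1, 1, 1, 1, 1, 1, 1, 1, 1, 1, 1], xyz=[[0.003, 0.03, 0], [0.003, 0.03, 0], [0.003, 0.03, 0], [0.003, 0.03, 0], [0.003, 0.03, 0], [0.003, 0.03, 0], [0.003, 0.03, 0], [0.003, 0.03, 0], [0.003, 0.03, 0], [0.003, 0.027, 0], [0.001, 0, -0.031], [0.001, 0, -0.031], [0, 0, -0.031], [0, 0, -0.031], [0, 0, -0.031], [0, 0, 0]], turn=[[0, -0.087, 0], [0, -0.087, 0], [0, -0.087, 0], [-0.1, 0, 0], [-0.1, 0, 0], [-0.1, 0, 0], [-0.1, 0, 0], [-0.1, 0, 0], [-0.1, 0, 0], [-0.1, 0, 0], [0, 0, 0], [0, 0, 0], [0, 0, 0], [0, 0, 0], [0, 0, 0], [0, 0, 0]])

```text
time_s: 3.2
position: [485.3, 329.0, 144.3]
eef_rot: [[0.968, 0.039, 0.249], [0.189, -0.764, -0.617], [0.166, 0.644, -0.746]]
ft_force: [-0.9, -1.5, -1.0]
width: 85.5
grasp_force: 0.0
```

```bash
python3 - <<'E'
from h import *
o=manip.get_obs(); print(o["q"],o["position"])
s=manip.capture("scene")["image"];w=manip.capture("wrist")["image"]
cv2.imwrite("pics/pre.png",cv2.resize(np.hstack([s,w]),(800,300)))
E
```

```text
[-0.588  0.657 -0.527  1.648  0.831  1.545 -2.847] [485.3   329.03  144.329]
```

View pics/pre.png

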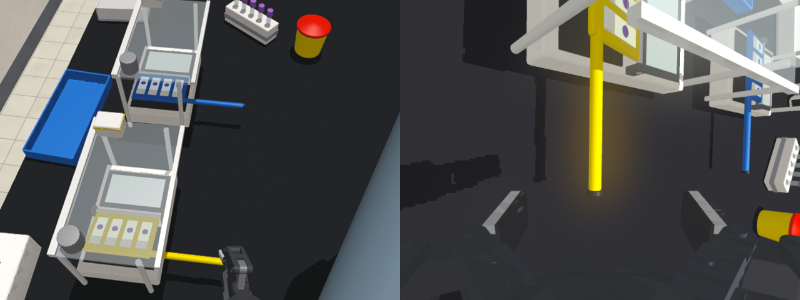

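The picture shows the yellow bar running between the open fingers (wrist half, bar end near (595,192)). Joint 7 is at its limit, so I'll use the half-turned grasp.

Request:
servo_tool(hand=[1, 1], xyz=[[0, 0, 0], [0, 0, 0]], turn=[[0.03, -0.074, -0.09], [0.03, -0.074, -0.09]])

```text
time_s: 3.47
position: [483.8, 332.6, 143.1]
eef_rot: [[0.968, -0.062, 0.243], [0.106, -0.778, -0.619], [0.228, 0.625, -0.747]]
ft_force: [-0.6, 0.3, -2.3]
width: 85.5
grasp_force: 0.0
```

```bash
python3 - <<'E'
from h import *
o=manip.get_obs(); print(o["q"],o["position"],o["eef_rot"])
E
```

```text
[-0.848  0.607 -0.178  1.653  0.668  1.437 -2.847] [483.821 332.622 143.129] [[ 0.968 -0.062  0.243]
 [ 0.106 -0.778 -0.619]
 [ 0.228  0.625 -0.747]]
```

Request:
servo_tool(hand=[1, 1, 1, 1, 1, 1, 1, 1, 1, 1, 1, 1, 1, 1, 1, 1, 1, 1, 1, 1], xyz=[[0, 0, 0], [0, 0, 0], [0, 0, 0], [0, 0, 0], [0, 0, 0], [0, 0, 0], [0, 0, 0], [0, 0, 0], [0, 0, 0], [0, 0, 0], [0, 0, 0], [0, 0, 0], [0, 0, 0], [0, 0, 0], [0, 0, 0], [0, 0, 0], [0, 0, 0], [0, 0, 0], [0, 0, 0], [0, 0, 0]], turn=[[-0.029, 0.074, 0.09], [-0.029, 0.074, 0.09], [-0.029, 0.074, 0.09], [-0.029, 0.074, 0.09], [-0.029, 0.074, 0.09], [-0.029, 0.074, 0.09], [-0.029, 0.074, 0.09], [-0.029, 0.074, 0.09], [-0.029, 0.074, 0.09], [-0.029, 0.074, 0.09], [-0.029, 0.074, 0.09], [-0.029, 0.074, 0.09], [-0.029, 0.074, 0.09], [-0.029, 0.074, 0.09], [-0.029, 0.074, 0.09], [-0.029, 0.074, 0.09], [-0.029, 0.074, 0.09], [-0.029, 0.074, 0.09], [-0.029, 0.074, 0.09], [-0.029, 0.074, 0.09]])

```text
time_s: 5.13
position: [484.4, 332.9, 145.1]
eef_rot: [[-0.68, 0.69, 0.248], [0.449, 0.659, -0.603], [-0.58, -0.299, -0.758]]
ft_force: [0.5, 0.6, -0.3]
width: 85.3
grasp_force: 0.0
```

```bash
cat >> h.py <<'E'
from scipy.spatial.transform import Rotation as Ro
G0=np.array([512,284.2,81.4]); YAW=0.029; HZ=55.; H=np.array([512,201.6,55.])
def target(phi,half=True,pitch=.26):
    "tool rotation at roll phi about the hinge"
    R=np.diag([1.,-1,-1]); 
    if half: R=np.diag([-1.,1,-1])
    return (Ro.from_rotvec([0,0,YAW])*Ro.from_rotvec([phi,0,0])*Ro.from_rotvec([0,-pitch,0])).as_matrix()@R
def togo(g,R,back=0):
    o=manip.get_obs(); p=np.array(o["position"]); E=np.array(o["eef_rot"])
    t=g+(manip.tcp_to_grasp-back)*R[:,2]
    print("q",np.array(o["q"]),"shift",t-p,"turn",(Ro.from_matrix(R)*Ro.from_matrix(E).inv()).as_rotvec(),"tcp target",t,"z",R[:,2])
E
python3 - <<'E'
from h import *
togo(G0,target(-.7),100)
E
```

```text
q [-0.572  0.654 -0.548  1.648  0.832  1.538 -0.544] shift [ 5.229  1.317 -3.631] turn [-0.234  0.477  0.628] tcp target [489.641 334.187 141.492] z [ 0.275 -0.615 -0.739]
```

Request:
servo_tool(hand=[1, 1, 1, 1, 1, 1, 1, 1, 1, 1, 1, 1], xyz=[[0.001, 0, -0.001], [0.001, 0, -0.001], [0.001, 0.001, -0.001], [0.001, 0, 0], [0.001, 0, 0], [0, 0, 0], [0, 0, 0], [0, 0, 0], [0.004, -0.008, -0.009], [0.004, -0.008, -0.009], [0.004, -0.008, -0.01], [0, 0, 0]], turn=[[-0.033, 0.068, 0.09], [-0.033, 0.068, 0.09], [-0.033, 0.068, 0.09], [-0.033, 0.068, 0.09], [-0.033, 0.068, 0.09], [-0.033, 0.068, 0.09], [-0.033, 0.068, 0.09], [0, 0, 0], [0, 0, 0], [0, 0, 0], [0, 0, 0], [0, 0, 0]])

```text
time_s: 6.13
position: [501.6, 302.8, 108.5]
eef_rot: [[-0.962, -0.015, 0.273], [-0.188, 0.761, -0.621], [-0.198, -0.648, -0.735]]
ft_force: [0.2, -1.4, -0.5]
width: 84.9
grasp_force: 0.0
```

```bash
python3 - <<'E'
from h import *
o=manip.get_obs(); c=manip.capture("wrist"); cv2.imwrite("pics/w2.png",c["image"])
T=np.array(c["tool_from_camera"]); print(T,c["fovy"],c["cx"],c["cy"])
togo(G0,target(-.7))
f=240/np.tan(np.radians(c["fovy"])/2)
E=np.array(o["eef_rot"]);p=np.array(o["position"])
for u in (-30,0,30):
    w=G0+u*np.array([1,YAW,0]); k=np.linalg.inv(T)@np.r_[E.T@(w-p),1]
    print("expected px",f*k[0]/k[2]+c["cx"],f*k[1]/k[2]+c["cy"],k[2])
E
```

```text
[[   0.001   -0.964   -0.265   67.724]
 [   1.       0.001    0.       0.07 ]
 [  -0.      -0.265    0.964 -142.763]
 [   0.       0.       0.       1.   ]] 60.50786671317849 326.67862891462374 242.21753101011197
q [-0.482  0.719 -0.623  1.692  0.949  1.528  0.212] shift [ 15.967 -31.519 -41.67 ] turn [0.004 0.003 0.005] tcp target [517.143 272.702  67.578] z [ 0.275 -0.615 -0.739]
expected px 333.6073324215648 227.04178403213152 173.96898010829383
expected px 333.4303244516229 284.76668440214274 189.02415127527314
expected px 333.27943265311376 333.97471745539525 204.07932244225245
```

View pics/w2.png

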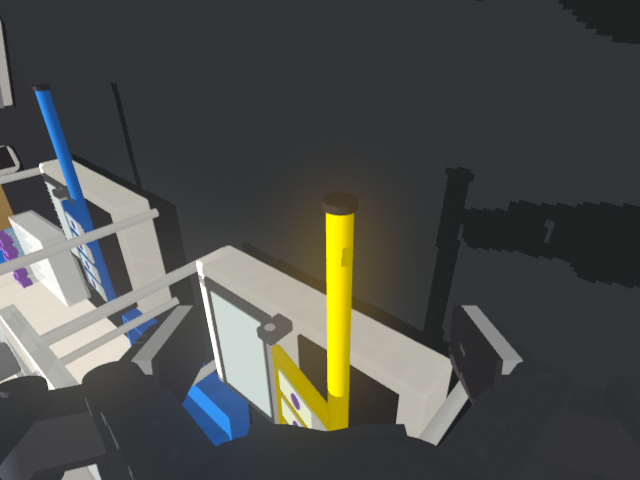

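The wrist view shows the bar centred at column ~339, its end at row ~205, within 2–3 mm of what I expected. Going in and closing.

Request:
servo_tool(hand=[1, 1, 1, 1, 1, 1, 1, -1, -1, -1, -1, -1, -1, -1, -1, -1, -1], xyz=[[0.003, -0.005, -0.007], [0.003, -0.005, -0.007], [0.003, -0.005, -0.007], [0.003, -0.005, -0.007], [0.002, -0.005, -0.007], [0.002, -0.005, -0.008], [0, 0, 0], [0, 0, 0], [0, 0, 0], [0, 0, 0], [0, 0, 0], [0, 0, 0], [0, 0, 0], [0, 0, 0], [0, 0, 0], [0, 0, 0], [0, 0, 0]], turn=[[0, 0, 0], [0, 0, 0], [0, 0, 0], [0, 0, 0], [0, 0, 0], [0, 0, 0], [0, 0, 0], [0, 0, 0], [0, 0, 0], [0, 0, 0], [0, 0, 0], [0, 0, 0], [0, 0, 0], [0, 0, 0], [0, 0, 0], [0, 0, 0], [0, 0, 0]], newtons=30)

```text
time_s: 7.6
position: [516.5, 278.1, 68.1]
eef_rot: [[-0.961, -0.019, 0.277], [-0.193, 0.764, -0.615], [-0.2, -0.644, -0.738]]
ft_force: [0.5, -1.4, 1.3]
width: 10.6
grasp_force: 30.0
```

```bash
python3 - <<'E'
from h import *
o=manip.get_obs(); E=np.array(o["eef_rot"]);g=np.array(o["position"])-manip.tcp_to_grasp*E[:,2]
print(o["time_s"],"grasp",g,"width",o["width"],o["grasp_force"],o["ft_force"],o["q"])
# arc plan: theta th0 -> pi, phi -.7 -> .6
H=np.array([512,201.6,55.]); th0=np.arctan2(g[2]-55,g[1]-H[1]); print("th0",th0,"r",np.hypot(g[1]-H[1],g[2]-55))
N=36; prev=None
for k in range(N+1):
    u=k/N; th=th0+(np.pi-th0)*u; ph=-.7+1.2*u
    R=target(ph); b=np.array([512,H[1]+85*np.cos(th),55+85*np.sin(th)]); t=b+manip.tcp_to_grasp*R[:,2]
    if k: print(k,round(th,2),np.round((t-prev)/1e3,4),end="\n" )
    prev=t
E
```

```text
7.6 grasp [511.322 289.559  81.918] width 10.569305850376747 29.974111318588257 [ 0.49  -1.436  1.285] [-0.452  0.758 -0.595  1.729  0.999  1.454  0.191]
th0 0.2969760082713551 r 91.98565171232134
1 0.38 [-0.    -0.002  0.006]
2 0.46 [-0.    -0.002  0.006]
3 0.53 [-0.    -0.003  0.006]
4 0.61 [-0.    -0.003  0.005]
5 0.69 [-0.    -0.004  0.005]
6 0.77 [-0.    -0.004  0.005]
7 0.85 [-0.    -0.004  0.004]
8 0.93 [-0.    -0.005  0.004]
9 1.01 [-0.    -0.005  0.004]
10 1.09 [-0.    -0.005  0.003]
11 1.17 [-0.    -0.005  0.003]
12 1.25 [-0.    -0.006  0.002]
13 1.32 [-0.    -0.006  0.002]
14 1.4 [-0.    -0.006  0.001]
15 1.48 [-0.    -0.006  0.001]
16 1.56 [-0.    -0.006  0.   ]
17 1.64 [-0.    -0.006 -0.   ]
18 1.72 [-0.    -0.006 -0.001]
19 1.8 [-0.    -0.006 -0.001]
20 1.88 [-0.    -0.006 -0.002]
21 1.96 [-0.    -0.006 -0.002]
22 2.04 [-0.    -0.005 -0.003]
23 2.11 [-0.    -0.005 -0.003]
24 2.19 [-0.    -0.005 -0.004]
25 2.27 [-0.    -0.005 -0.004]
26 2.35 [-0.    -0.004 -0.004]
27 2.43 [-0.    -0.004 -0.005]
28 2.51 [-0.    -0.004 -0.005]
29 2.59 [-0.    -0.003 -0.005]
30 2.67 [-0.    -0.003 -0.006]
31 2.75 [-0.    -0.002 -0.006]
32 2.83 [-0.    -0.002 -0.006]
33 2.9 [-0.    -0.001 -0.006]
34 2.98 [-0.    -0.001 -0.006]
35 3.06 [-0.    -0.    -0.006]
36 3.14 [-0.     0.    -0.006]
```

Request:
servo_tool(hand=[-1, -1, -1, -1, -1, -1, -1, -1], xyz=[[0, -0.002, 0.006], [0, -0.002, 0.006], [0, -0.003, 0.006], [0, -0.003, 0.005], [0, -0.004, 0.005], [0, -0.004, 0.005], [0, -0.004, 0.004], [0, -0.005, 0.004]], turn=[[0.033, 0.001, 0], [0.033, 0.001, 0], [0.033, 0.001, 0], [0.033, 0.001, 0], [0.033, 0.001, 0], [0.033, 0.001, 0], [0.033, 0.001, 0], [0.033, 0.001, 0]])

```text
time_s: 8.27
position: [517.2, 257.0, 108.9]
eef_rot: [[-0.961, -0.028, 0.275], [-0.138, 0.912, -0.387], [-0.24, -0.41, -0.88]]
ft_force: [1.0, 8.6, 0.6]
width: 11.1
grasp_force: 30.1
```

```bash
cat >> h.py <<'E'
def st():
    o=manip.get_obs(); E=np.array(o["eef_rot"]);g=np.array(o["position"])-manip.tcp_to_grasp*E[:,2]
    print(o["time_s"],"grasp",g,"th,r",np.arctan2(g[2]-55,g[1]-H[1]),np.hypot(g[1]-H[1],g[2]-55),"w",o["width"],o["grasp_force"],o["ft_force"],o["q"])
    c=manip.capture("scene"); return c
E
python3 - <<'E'
from h import *
c=st(); cv2.imwrite("pics/a1.png",c["image"][150:480,60:500])
E
```

```text
8.2667 grasp [512.105 264.267 125.321] th,r 0.8428866194663838 94.19189707070764 w 11.136228492503065 30.083722472190857 [0.975 8.634 0.56 ] [-0.23   0.544 -0.698  1.873  0.902  1.189  0.275]
```

View pics/a1.png

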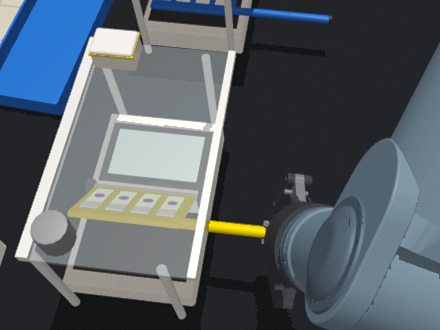

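The tray is lifted to about 0.8 rad and following, but the bar has moved towards the finger tips. I'll regrasp deeper, since the tray stays put.

Request:
servo_tool(hand=[-0.3, -0.3, -0.3, -0.3, -0.3, -0.3, -1, -1, -1, -1, -1], xyz=[[0, 0, 0], [0, 0, 0], [0, -0.001, -0.003], [0, -0.001, -0.003], [0, -0.002, -0.003], [0, 0, 0], [0, 0, 0], [0, 0, 0], [0, 0, 0], [0, 0, 0], [0, 0, 0]], turn=[[0, 0, 0], [0, 0, 0], [0, 0, 0], [0, 0, 0], [0, 0, 0], [0, 0, 0], [0, 0, 0], [0, 0, 0], [0, 0, 0], [0, 0, 0], [0, 0, 0]])

```text
time_s: 9.23
position: [516.2, 247.8, 99.4]
eef_rot: [[-0.962, -0.025, 0.27], [-0.135, 0.907, -0.399], [-0.235, -0.421, -0.876]]
ft_force: [0.8, 2.1, -4.2]
width: 11.3
grasp_force: 29.2
```

```bash
python3 - <<'E'
from h import *
c=st()
E
```

```text
9.2333 grasp [511.103 255.313 115.762] th,r 0.8468946224057385 81.09984651459312 w 11.290401770648062 29.171089231967926 [ 0.841  2.102 -4.22 ] [-0.23   0.554 -0.688  1.886  0.914  1.185  0.264]
```

Request:
servo_tool(hand=[-1, -1, -1, -1, -1, -1, -1, -1, -1, -1], xyz=[[0, -0.005, 0.004], [0, -0.005, 0.004], [0, -0.005, 0.003], [0, -0.005, 0.003], [0, -0.006, 0.002], [0, -0.006, 0.002], [0, -0.006, 0.001], [0, -0.006, 0.001], [0, -0.006, 0], [0, -0.006, 0]], turn=[[0.033, 0.001, 0], [0.033, 0.001, 0], [0.033, 0.001, 0], [0.033, 0.001, 0], [0.033, 0.001, 0], [0.033, 0.001, 0], [0.033, 0.001, 0], [0.033, 0.001, 0], [0.033, 0.001, 0], [0.033, 0.001, 0]])

```text
time_s: 10.12
position: [517.8, 192.5, 120.1]
eef_rot: [[-0.964, -0.028, 0.264], [-0.053, 0.995, -0.089], [-0.26, -0.1, -0.96]]
ft_force: [8.5, 5.8, -15.7]
width: 11.0
grasp_force: 29.1
```

```bash
python3 - <<'E'
from h import *
c=st(); cv2.imwrite("pics/a2.png",c["image"][150:480,60:500])
E
```

```text
10.1167 grasp [512.87  194.207 138.086] th,r 1.6595381558447329 83.41397104674637 w 11.011878766804486 29.076481461524963 [  8.497   5.839 -15.719] [ 0.149  0.339 -0.791  2.059  0.685  0.781  0.537]
```

View pics/a2.png

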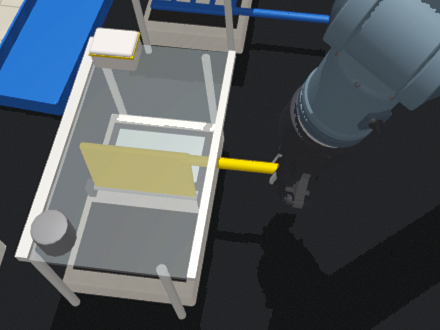

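Upright now (plate edge-on at about θ=1.6, bar held), shelf clear. Continuing.

Request:
servo_tool(hand=[-1, -1, -1, -1, -1, -1, -1, -1, -1, -1], xyz=[[0, -0.006, -0.003], [0, -0.006, -0.002], [0, -0.006, -0.002], [0, -0.005, -0.003], [0, -0.005, -0.003], [0, -0.005, -0.004], [0, -0.005, -0.004], [0, -0.004, -0.004], [0, -0.004, -0.005], [0, -0.004, -0.005]], turn=[[0.033, 0.001, 0], [0.033, 0.001, 0], [0.033, 0.001, 0], [0.033, 0.001, 0], [0.033, 0.001, 0], [0.033, 0.001, 0], [0.033, 0.001, 0], [0.033, 0.001, 0], [0.033, 0.001, 0], [0.033, 0.001, 0]])

```text
time_s: 11.0
position: [519.4, 141.1, 87.3]
eef_rot: [[-0.966, -0.027, 0.257], [0.032, 0.974, 0.222], [-0.257, 0.223, -0.94]]
ft_force: [2.6, 6.0, 0.1]
width: 10.9
grasp_force: 32.1
```

```bash
python3 - <<'E'
from h import *
c=st(); cv2.imwrite("pics/a3.png",c["image"][150:480,60:500])
E
```

```text
11.0 grasp [514.578 136.904 104.855] th,r 2.4850355890763813 81.67702414654494 w 10.892342558044453 32.11696654558182 [2.578 6.023 0.127] [ 0.606  0.387 -0.944  2.173  0.378  0.441  0.997]
```

View pics/a3.png

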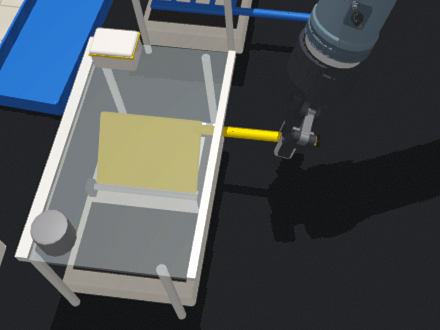

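The tray is past upright (~2.5 rad), still held. Finishing with less roll, since joint 6 is nearing its limit.

Request:
servo_tool(hand=[-1, -1, -1, -1, -1, -1, -1, -1], xyz=[[0, -0.004, -0.005], [0, -0.004, -0.005], [0, -0.003, -0.006], [0, -0.003, -0.006], [0, -0.002, -0.006], [0, -0.001, -0.006], [0, -0.001, -0.006], [0, 0, -0.005]], turn=[[0.015, 0, 0], [0.015, 0, 0], [0.015, 0, 0], [0.015, 0, 0], [0.015, 0, 0], [0.015, 0, 0], [0.015, 0, 0], [0.015, 0, 0]])

```text
time_s: 11.72
position: [519.8, 124.1, 41.5]
eef_rot: [[-0.966, -0.028, 0.258], [0.063, 0.94, 0.336], [-0.251, 0.34, -0.906]]
ft_force: [4.4, 2.7, 3.5]
width: 10.8
grasp_force: 31.0
```

```bash
python3 - <<'E'
from h import *
c=st(); cv2.imwrite("pics/a4.png",c["image"][150:480,60:500])
E
```

```text
11.7167 grasp [515.018 117.781  58.441] th,r 3.100558732152968 83.8893366353235 w 10.803144306364194 30.97202718257904 [4.449 2.669 3.526] [ 0.722  0.542 -0.951  2.201  0.383  0.312  1.119]
```

View pics/a4.png

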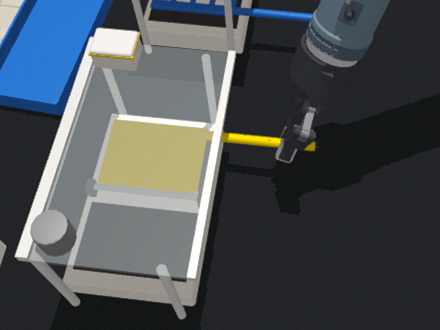

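Almost flat. Pressing gently down to the stop.

Request:
servo_tool(hand=[-1, -1, -1, -1], xyz=[[0, 0, -0.002], [0, 0, -0.002], [0, 0, -0.001], [0, 0, 0]], turn=[[0, 0, 0], [0, 0, 0], [0, 0, 0], [0, 0, 0]])

```text
time_s: 12.1
position: [519.7, 123.8, 36.6]
eef_rot: [[-0.966, -0.028, 0.257], [0.062, 0.94, 0.334], [-0.251, 0.339, -0.907]]
ft_force: [4.7, 3.9, 3.4]
width: 10.8
grasp_force: 31.0
```

Request:
servo_tool(hand=[-1, -1, -1, -1], xyz=[[0, 0, -0.002], [0, 0, -0.002], [0, 0, -0.002], [0, 0, 0]], turn=[[0, 0, 0], [0, 0, 0], [0, 0, 0], [0, 0, 0]])

```text
time_s: 12.43
position: [520.8, 124.8, 33.3]
eef_rot: [[-0.965, -0.03, 0.259], [0.06, 0.941, 0.333], [-0.254, 0.337, -0.906]]
ft_force: [-9.4, -3.6, 35.7]
width: 10.8
grasp_force: 36.2
```

```bash
python3 - <<'E'
from h import *
s=st(); t=manip.capture("top")
bs=bar(s,(284,270,390,310)); print(bs)
cv2.imwrite("pics/a5.png",np.hstack([cv2.resize(s["image"][230:360,120:400],None,fx=1.8,fy=1.8),np.zeros((234,10,3),np.uint8)]))
P0,d0=ray(s,bs[0]); 
for q in (bs[0],bs[1]):
    o,d=ray(s,q); 
    for y in (114.,116.6,119): print(y,o+d*(y-o[1])/d[1])
E
```

```text
12.4333 grasp [515.913 118.606  50.266] th,r -3.084619999540167 83.12905777255068 w 10.757416750048133 36.23871624469757 [-9.36  -3.635 35.723] [ 0.692  0.55  -0.92   2.202  0.4    0.292  1.107]
(array([283.652, 287.955], dtype=float32), array([374.28 , 298.617], dtype=float32), 627)
114.0 [599.354 114.     48.07 ]
116.6 [598.599 116.6    52.81 ]
119 [597.902 119.     57.185]
114.0 [479.67  114.     50.687]
116.6 [479.711 116.6    55.409]
119 [479.748 119.     59.768]
```

Firm contact at the stop. Letting go and backing out along the tool axis.

Request:
servo_tool(hand=[0, 0, 0, 0, 0, 0, 0, 0, 0, 0, 0, 0, 0, 0, 0, 0], xyz=[[0, 0, 0], [0, 0, 0], [0, 0, 0], [0, 0, 0], [0, 0, 0], [-0.003, -0.003, 0.009], [-0.003, -0.003, 0.009], [-0.005, -0.006, 0.018], [-0.005, -0.006, 0.018], [-0.005, -0.006, 0.018], [-0.005, -0.006, 0.018], [-0.005, -0.006, 0.018], [-0.01, 0, 0.018], [-0.01, 0, 0.018], [-0.01, 0, 0.018], [0, 0, 0]], turn=[[0, 0, 0], [0, 0, 0], [0, 0, 0], [0, 0, 0], [0, 0, 0], [0, 0, 0], [0, 0, 0], [0, 0, 0], [0, 0, 0], [0, 0, 0], [0, 0, 0], [0, 0, 0], [0, 0, 0], [0, 0, 0], [0, 0, 0], [0, 0, 0]])

```text
time_s: 13.87
position: [460.6, 82.3, 173.4]
eef_rot: [[-0.97, -0.02, 0.24], [0.06, 0.946, 0.318], [-0.234, 0.323, -0.917]]
ft_force: [0.9, 0.2, 0.1]
width: 42.6
grasp_force: 0.0
```

```bash
python3 - <<'E'
from h import *
s=st(); t=manip.capture("top")
bs=bar(s,(284,270,390,310)); print(bs)
for q in bs[:2]:
    o,d=ray(s,q); print(o+d*(116.6-o[1])/d[1])
cv2.imwrite("pics/a6.png",np.hstack([cv2.resize(s["image"],(400,300)),cv2.resize(t["image"],(400,300))]))
E
```

```text
13.8667 grasp [456.084  76.352 190.512] th,r 2.316851688804208 184.52814483775836 w 42.569867302097904 0.0 [0.938 0.171 0.126] [ 1.41   0.144 -1.479  2.233 -0.28   0.645  1.704]
(array([283.661, 288.397], dtype=float32), array([374.653, 297.477], dtype=float32), 935)
[598.657 116.6    51.623]
[479.435 116.6    58.539]
```

View pics/a6.png

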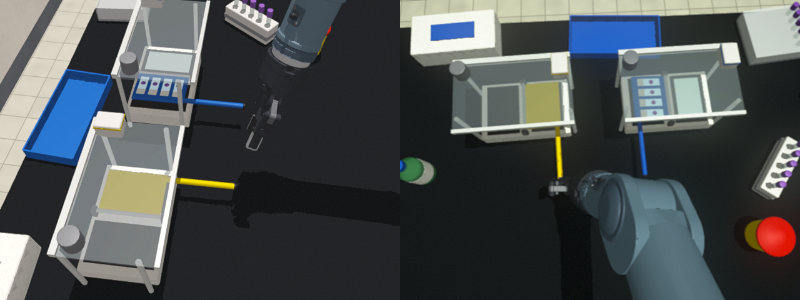

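Yellow tray lies flat on the right over the window, bar free at scene (205,183); blue tray end still at its original spot (645,174); gripper clear.

```bash
python3 -c "
from cell import manip
print(manip.sign_off())"
```

```text
the job is handed in; nothing more can be done
None
```

The yellow tray is turned over and lies face down on its reader's glass window, gripper released and clear, with no contact with the shelf seen and the blue tray unmoved; I handed the job in at about 14 s, and no verdict came back.

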